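Fit out a power supply chassis

TASK

With the parts that lie just in front of the open power supply chassis and to its right, fit it out: stand the transformer in its narrow steel frame, the large heatsink fins up in the wide steel frame, and the large and the small capacitor upright in the large and the small white cup, each seated all the way down. The small heatsink belongs to another unit: leave it where it lies.

Things in the scene. Friction and masses are not known exactly. Their poses are not given: they have to be found in the camera images.
- chassis: Open sheet-steel tray, fixed, 190 (x) x 220 (y) mm. Origin: centre of underside, z up. Floor top at z = 8 mm; side walls (y = +-110) 21 mm high, front edge (x = -95) 14, rear panel (x = +95) 52, with mains inlet, switch and fuse holder up to 25 mm inward of it, 41 mm high. Four seats on the floor at x = +-42.5, y = +-50 mm, which one where varies, axes parallel to the chassis's.
- transformer_frame: Transformer's seat, fixed in the chassis: narrow dark steel frame, 2 mm plate with four corner lugs, flared at the top. Space between lugs 32 (x) x 57 (y) mm at the bottom, 41 x 66 at the mouth; lugs reach z = 15 mm. Origin: centre of underside, z up. The transformer's core stands on the plate (z = 2 mm), its 50 mm side along the frame's y, either way round.
- heatsink_frame: Large heatsink's seat, fixed in the chassis: wide dark steel frame, 2 mm plate with four corner lugs (each 12 mm long, sides open between), flared at the top. Space between lugs 67 (x) x 57 (y) mm at the bottom, 76 x 66 at the mouth; lugs reach z = 15 mm. Origin: centre of underside, z up. The heatsink stands on the plate (z = 2 mm), 60 mm side along the frame's x, either way round.
- large_cup: Large capacitor's seat, fixed in the chassis: the larger of two white nylon cups, a screw ear on both y sides. Inside diameter 35 mm, mouth flared to 45 mm, rim at z = 15 mm, inner floor at z = 3 mm. Origin: centre of underside, z up.
- small_cup: Small capacitor's seat, fixed in the chassis: the smaller of two white nylon cups, a screw ear on both y sides. Inside diameter 23 mm, mouth flared to 33 mm, rim at z = 10 mm, inner floor at z = 3 mm. Origin: centre of underside, z up.
- transformer: Loose mains transformer, 53 x 50 x 40 mm high, about 0.3 kg. Origin: centre of underside, z up. Laminated core x = -9 to +16, y = -25 to +25 mm, 40 high: it alone stands on the ground; grip it across its 50 mm (along y), at x = +3.5 mm. The winding sticks out on both x sides (x = -27 to +26, |y| < 16, z = 8 to 34 mm).
- heatsink: Loose large heatsink, bare light metal, 60 x 50 x 30 mm (x, y, z), about 0.1 kg, lying fins up. Origin: centre of underside, z up. Can be gripped across its 50 mm (along y).
- large_capacitor: Loose large capacitor beside the chassis (not the like one far back left, beyond the vice), upright black cylinder, diameter 30 mm, 42 mm high, 40 g. Origin: centre of underside, z up along its axis.
- small_capacitor: Loose small capacitor, upright dark blue cylinder, diameter 18 mm, 26 mm high, 30 g. Origin: centre of underside, z up along its axis.
- spare_heatsink: Loose small black heatsink, 44 x 36 x 22 mm high; not part of this unit, stays where it lies. Origin: centre of underside, z up.
Mind the look-alikes: they are no part of the job. Leave any blue or red look-alike of the heatsink alone.

How it is judged:
By the outcome, as a careful person would: the job done as asked, in the order asked, and still so for the second after the job is handed in, with the robot touching nothing.
It also fails if it takes over 96 s, if anything falls off the work surface, if the arm or the gripper's body presses on something with over 40 N, if the wrist force passes 120 N, or if a joint passes its speed limit or range.

ROBOT

A 6-joint arm with a two-finger parallel gripper is mounted at the origin on a cart in front of the work surface, level with it; the furniture and walls round the work are solid. World frame = base frame: x ahead of the robot, y to its left, z up, the work surface at z = 0. Lengths are in m, angles in rad, forces in N, time in s.
With the tool pointing down it reaches from about 0.35 to 0.975 m from the base axis. Payload 4.9 kg.
Tool frame: the origin (TCP) lies at the very end of the fingers, on their centre line; the grasp point (between the pads) lies 19 mm behind it; z points along the fingers, y is the line along which they close (so a half turn about z gives the same grasp; the last joint's range is limited). The gripper opens to 85 mm and grips with 20 to 120 N. Pads are 22 mm wide; open, the fingers measure 114 mm over their backs; the gripper's body (76 mm by 85 mm) begins 54 mm behind the grasp point. The pads swing forward as they close: fully open they stand 13 mm farther back than shut.
Start: joints at [1.086, 0.053, 1.613, -0, 1.476, -0.119], TCP at [0.224, 0.584, 0.231] pointing down, gripper open.
Joint ranges: [-3.01, 3.01], [-1.01, 2.22], [0.06, 2.58], [-1.02, 4.17], [0.09, 2.62], [-3.14, 3.14]. Speed limits (rad/s): [2.57, 2.57, 3.14, 3.14, 3.14, 3.14].

INTERFACE

Orientations are given as a rotation vector (axis times angle).
In Python, from station import get_obs, get_image, finish_job gives the robot as it stands. The module is installed in compiled form; this text tells all that it offers.
- The arm moves only by the tool carry_out, never from a script. Its argument "rows" is a list of rows, each a list of 7 numbers: the turn, a rotation vector about the tool's x, y, z as a fraction of full scale, then the shift along the tool's x, y, z as a fraction of full scale, then the closure, from -1 (fully open) to 1 (shut). A call has 1 to 5 rows; each row is the pose to reach, as a shift and turn from the pose commanded when the call began, along the tool's axes at that moment, turning the shorter way round; what a row does not reach only later rows make up. Full scale, the value 1, is 300 mm for a shift and pi rad for a turn. A row lasts 1/10 s, in which the tool goes at most 50 mm and 8.59 degrees, less where a joint would pass 70% of its speed; a pose out of reach is approached as far as the arm can. A call with a number of a shift or a turn outside -1 to 1 is refused whole. A call with a gripper value outside its range is refused whole. The fingers move at their own pace and stop on an object; "force" is the grip in N (left out, the last holds). Time passes only in rows, so rows that repeat a pose let the fingers close. It gives the time, the measured TCP pose, the force, the opening and the grip force at its end, in the units of the state.
- get_obs(): the state, without advancing time (a new reading comes with each control period).
- get_image(name): name is "side" or "top"; returns a dict with "img" (384x512x3 uint8, blue, green, red), "mtx" (3x3 intrinsics, pixels), "R" (3x3) and "t" (3): a world point X has camera coordinates R X + t. Camera axes: x right, y down, z forward; pixel columns grow to the right and rows downward; lengths in m; the calibration is good to about 2 mm. A picture is of the moment at which its call begins. There is no depth.
- finish_job(): hands the job in; it is judged then, once.
The state is a dict: "t": time; "q": joint angles; "dq": joint speeds; "effort": joint torques, N m; "tool_pos": TCP position; "tool_rot": TCP orientation; "contact_force": force on the tool from outside, world axes, zero at the start; "wrist_torque": the same for the moment, N m; "opening": finger opening in m; "grip_force": force on a finger pad.
Only numpy, scipy, OpenCV 4.12 (cv2) and the standard library are available. Lean on these libraries where they do the work, as an engineer would, in place of code of your own. Each camera call takes 0.05 s, during which the arm holds its last target. There are 200 camera calls.

## Working session

There is one attempt and no reset: what is moved stays moved. The work goes in short steps, Python scripts to look and compute and a tool call to move; the robot and the scene stay as the last step left them, time stands still between calls to the robot, and variables do not carry over. Pictures are saved under pics/ and viewed, at most 14 in all, crops included, and the job is handed in when it is done.

Besides the shell and the picture viewer there is one more tool, called after "Request:" by a JSON object that holds its "op" and its "data", one argument or row to a line. carry_out: Moves the arm, as the interface text tells. Shift numbers are shares of 300 mm and turn numbers shares of pi rad, none past 1 either way. Its arguments: {"type":"object","properties":{"rows":{"type":"array"},"force":{"type":"number"}},"required":["rows"]}

```bash
mkdir -p pics
cat > h.py <<'E'
import numpy as np, cv2, json
from station import get_obs, get_image
from scipy.spatial.transform import Rotation as Ro
def snap(n,f):
    d=get_image(n); cv2.imwrite(f'pics/{f}.png',d['img']); np.savez(f'pics/{f}.npz',**d); return d
def load(f): return dict(np.load(f'pics/{f}.npz'))
def ray(d,uv,z):
    R,t=d['R'],d['t']; c=-R.T@t
    v=R.T@np.linalg.inv(d['mtx'])@np.array([uv[0],uv[1],1.]); return c+v*(z-c[2])/v[2]
def proj(d,X):
    p=d['mtx']@(d['R']@np.array(X)+d['t']); return p[:2]/p[2]
E
python3 - <<'E'
from h import *
for n in('top','side'):
    d=snap(n,n+'0'); print(n,d['mtx'].round(1).tolist(),(-d['R'].T@d['t']).round(3),d['R'].round(2).tolist())
    cv2.imwrite(f'pics/{n}0b.png',cv2.resize(d['img'],(800,600),interpolation=cv2.INTER_CUBIC))
o=get_obs(); print({k:np.round(v,3).tolist() for k,v in o.items()})
E
```

```text
top [[366.2, 0.0, 257.5], [0.0, 366.2, 192.3], [0.0, 0.0, 1.0]] [ 0.431 -0.064  0.888] [[-0.01, -1.0, 0.0], [-0.99, 0.01, -0.16], [0.16, -0.0, -0.99]]
side [[477.0, 0.0, 264.2], [0.0, 477.0, 201.9], [0.0, 0.0, 1.0]] [-0.133 -0.319  0.836] [[0.39, -0.92, 0.02], [-0.67, -0.3, -0.68], [0.63, 0.25, -0.73]]
{'t': 0.1, 'q': [1.086, 0.053, 1.614, -0.0, 1.476, -0.119], 'dq': [-0.001, -0.001, -0.003, -0.001, -0.0, -0.001], 'effort': [0.001, -39.49, -37.137, -0.0, 0.004, -0.0], 'tool_pos': [0.223, 0.583, 0.23], 'tool_rot': [-0.571, -3.089, 0.003], 'contact_force': [-1.019, -0.776, 0.079], 'wrist_torque': [0.03, -0.05, -0.009], 'grip_force': 0.0, 'opening': 0.086}
```

View pics/top0b.png

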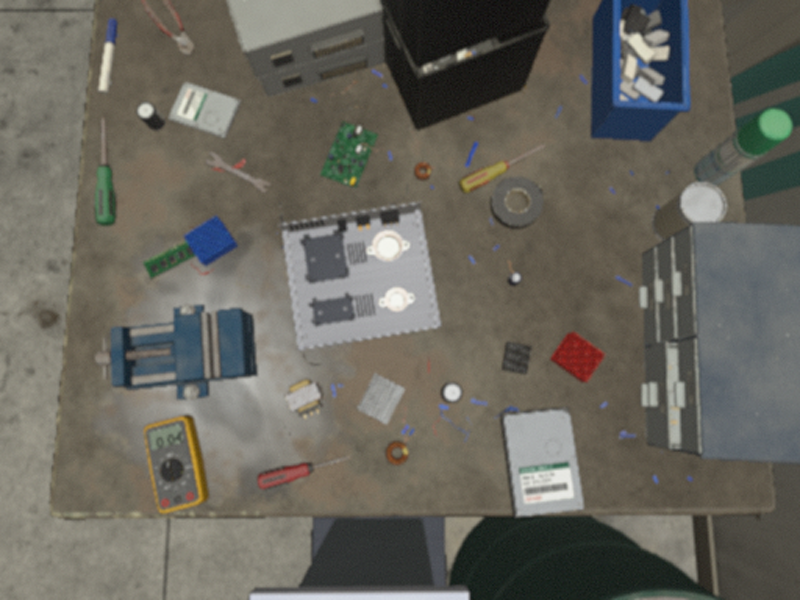

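View pics/side0b.png

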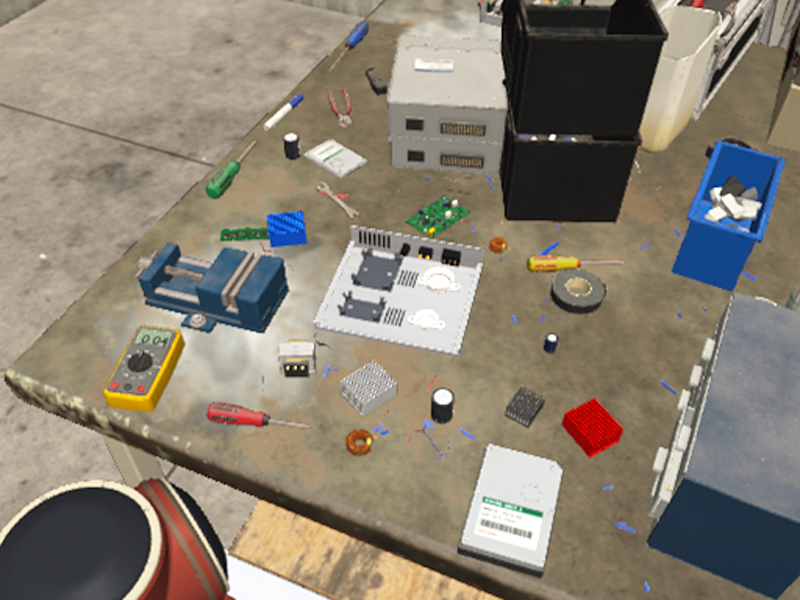

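The top view (800×600 scale) shows these parts and look-alikes:
- Transformer at (303,397).
- Bare heatsink at (381,398). Its look-alikes are red at (577,357), blue at (211,241) and the black spare at (517,358).
- Large capacitor at (452,392). Its look-alike is at (150,115), beyond the vice.
- Small capacitor at (515,279).
- Seats: heatsink frame (325,258), transformer frame (333,310), large cup (388,246), small cup (397,300).

I choose the parts in front of the chassis and to its right. Next are close crops to check them.

Run:
```python
from h import *
d=load('top0')['img'][125:275,175:375]; cv2.imwrite('pics/c1.png',cv2.resize(d,(800,600),interpolation=cv2.INTER_CUBIC))
d=load('side0')['img'][140:290,170:370]; cv2.imwrite('pics/c2.png',cv2.resize(d,(800,600),interpolation=cv2.INTER_CUBIC))
```

```text
(no output)
```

View pics/c1.png

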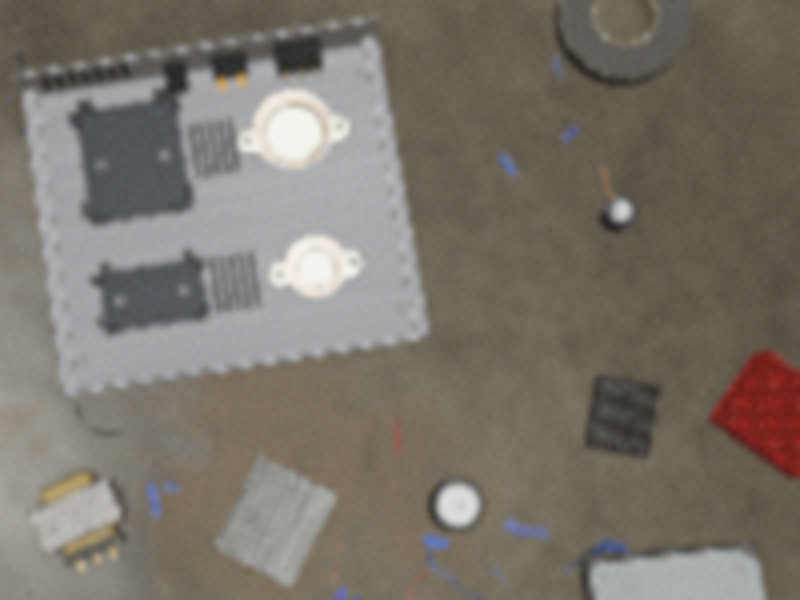

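View pics/c2.png

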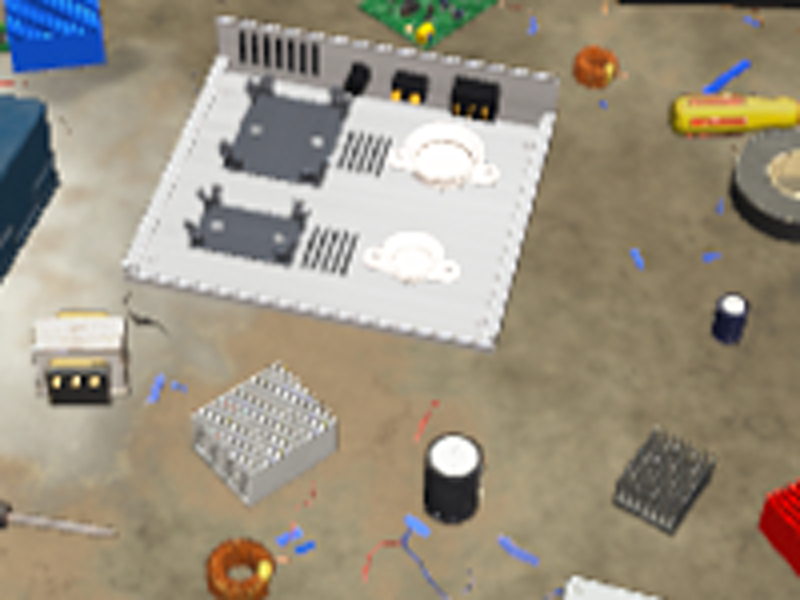

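The crops confirm the choices: transformer (c1 77,516), bare heatsink (275,520), black large capacitor (457,504), dark blue small capacitor (620,212), and the four seats in the chassis. Now I'll measure them.

```bash
cat > m.py <<'E'
from h import *
def blob(d,box,fn,z,k=1):
    x0,y0,x1,y1=box; im=d['img'][y0:y1,x0:x1]; im=cv2.resize(im,None,fx=4,fy=4,interpolation=cv2.INTER_CUBIC)
    m=fn(im.astype(int)).astype(np.uint8)
    m=cv2.morphologyEx(m,cv2.MORPH_OPEN,np.ones((5,5),np.uint8))
    m=cv2.morphologyEx(m,cv2.MORPH_CLOSE,np.ones((9,9),np.uint8))
    cs,_=cv2.findContours(m,cv2.RETR_EXTERNAL,cv2.CHAIN_APPROX_NONE)
    c=max(cs,key=cv2.contourArea)[:,0,:].astype(float)
    W=np.array([ray(d,((u+.5)/4-.5+x0,(v+.5)/4-.5+y0),z)[:2] for u,v in c])*1000
    r=cv2.minAreaRect(W.astype(np.float32)); mm=cv2.moments(W.astype(np.float32))
    cen=(mm['m10']/mm['m00'],mm['m01']/mm['m00'])
    print('rect c',np.round(r[0],1),'size',np.round(r[1],1),'ang',round(r[2],1),'centroid',np.round(cen,1))
    return r,cen
def box(x0,y0,x1,y1,top=True): # crop px -> image px
    ox,oy=(175,125) if top else (170,140)
    return (ox+x0//4,oy+y0//4,ox+x1//4,oy+y1//4)
dark=lambda im: im.max(2)<110
bright=lambda im: im.min(2)>200
E
python3 - <<'E'
from m import *
t=load('top0'); s=load('side0')
grey=lambda im:(im.min(2)>125)&(im.max(2)-im.min(2)<40)
for nm,b,f,z in [('hframe',(65,92,200,230),dark,.010),('tframe',(88,245,212,340),dark,.010),
 ('Lcup',(235,80,355,180),lambda im:(im[...,2]-im[...,0]>-2)&(im.min(2)>185),.023),('Scup',(265,225,370,305),lambda im:(im[...,2]-im[...,0]>-2)&(im.min(2)>185),.018),
 ('heatsink',(200,440,350,600),lambda im:im[...,0]>115,.03),('lcap',(420,470,500,535),lambda im:im.min(2)>150,.042),
 ('scap',(595,185,645,235),lambda im:im.min(2)>140,.026),('trafo',(20,465,135,575),lambda im:im[...,0]>135,.04)]:
    print(nm,end=' '); blob(t,box(*b),f,z)
print('side')
for nm,b,f,z in [('lcap',(420,425,490,530),lambda im:im.min(2)>150,.042),('scap',(705,285,755,345),lambda im:im.min(2)>150,.026),
 ('hframe',(210,92,345,195),dark,.010),('tframe',(180,190,305,270),dark,.010)]:
    print(nm,end=' '); blob(s,box(*b,top=False),f,z)
E
```

```text
hframe rect c [646.9  57. ] size [80.1 69.6] ang 7.7 centroid [647.1  56.6]
tframe rect c [563.8  43.2] size [41.3 68. ] ang 9.1 centroid [562.2  43.1]
Lcup rect c [658.6 -43.6] size [56.4 55.6] ang 53.2 centroid [661.6 -43. ]
Scup rect c [577.8 -56.3] size [53.1 39.4] ang 71.6 centroid [577.7 -55.9]
heatsink rect c [426.8 -32.2] size [52.5 61.5] ang 62.2 centroid [426.7 -32.6]
lcap rect c [ 435.2 -136.9] size [22.8 23.1] ang 89.0 centroid [ 435.2 -136.8]
scap rect c [ 609.4 -240.1] size [10.2 12.3] ang 87.8 centroid [ 609.3 -240. ]
trafo rect c [430.1  84.9] size [60.9 56.5] ang 1.6 centroid [431.   91.6]
side
lcap rect c [ 433.3 -139.6] size [24.4 24.8] ang 73.0 centroid [ 433.3 -139.5]
scap rect c [ 607.3 -242.2] size [13.2 11.3] ang 15.8 centroid [ 607.3 -242.4]
hframe rect c [665.8  57.1] size [38.7 60.6] ang 24.1 centroid [667.7  58.6]
tframe rect c [578.2  56.3] size [24.9 38.2] ang 18.2 centroid [571.2  61.4]
```

Run:
```python
from m import *
t=load('top0'); s=load('side0')
P=np.array([[42.5,50],[-42.5,50],[42.5,-50],[-42.5,-50]])
W=np.array([[647,56.8],[562.5,43.1],[659.5,-43.3],[577.7,-56]])
c=W.mean(0); A=P.T@(W-c); U,S,Vt=np.linalg.svd(A); R=(Vt.T@U.T); print('yaw',np.degrees(np.arctan2(R[1,0],R[0,0])),c)
print((P@R.T+c).round(1), (P@R.T+c-W).round(1))
C=[(32,517),(103,480),(122,513),(53,552)]
w=np.array([ray(t,((u+.5)/4-.5+175,(v+.5)/4-.5+125),.04)[:2]*1000 for u,v in C]); print(w.round(1),w.mean(0))
# side view of same top: corners
C=[(35,347),(38,318),(126,318),(126,350)]
w=np.array([ray(s,((u+.5)/4-.5+170,(v+.5)/4-.5+140),.04)[:2]*1000 for u,v in C]); print(w.round(1),w.mean(0))
C=[(192,415),(280,362),(338,428),(250,480)]
w=np.array([ray(s,((u+.5)/4-.5+170,(v+.5)/4-.5+140),.03)[:2]*1000 for u,v in C]); print('hs',w.round(1),w.mean(0))
for f in (lambda im:im[...,0]>150,lambda im:(im[...,0]>125)&(im[...,2]-im[...,0]<22)): blob(t,box(20,465,135,575),f,.04)
print(Ro.from_rotvec(get_obs()['tool_rot']).as_matrix().round(3))
```

```text
yaw 8.37550034680367 [6.11675e+02 1.50000e-01]
[[646.4  55.8]
 [562.3  43.4]
 [661.  -43.1]
 [576.9 -55.5]] [[-0.6 -1. ]
 [-0.2  0.3]
 [ 1.5  0.2]
 [-0.8  0.5]]
[[429.7 106.4]
 [450.3  66.2]
 [431.6  55. ]
 [410.   93.9]] [430.38608529  80.37023266]
[[411.4  95. ]
 [430.1 103.8]
 [449.5  59.9]
 [429.3  49.1]] [430.10467705  76.9419228 ]
hs [[410.8   0.6]
 [462.6 -26.9]
 [434.  -73.9]
 [384.9 -45.8]] [423.07492986 -36.49441093]
rect c [428.5  85.9] size [28.  57.5] ang 17.0 centroid [430.1  83.8]
rect c [430.   84.7] size [61.2 57.1] ang 1.6 centroid [430.4  91.7]
[[-0.934  0.358 -0.001]
 [ 0.358  0.934 -0.002]
 [ 0.    -0.002 -1.   ]]
```

```bash
cat > go.py <<'E'
import sys
from h import *
# go.py x y z(mm) fingerline_yaw(deg): shift/turn fractions from measured pose; 'n' skips
o=get_obs(); M=Ro.from_rotvec(o['tool_rot']).as_matrix(); p=np.array(o['tool_pos'])*1000
yaw=np.degrees(np.arctan2(M[1,1],M[0,1]))
print('t',round(o['t'],2),'pos',p.round(1),'yaw',round(yaw,1),'tilt',M[:2,2].round(3),'q6',round(o['q'][5],2),'open',round(o['opening']*1000,1),'grip',round(o['grip_force'],1),'F',np.round(o['contact_force'],1))
if len(sys.argv)>4:
    d=np.array([float(a) for a in sys.argv[1:4]])-p; dy=(float(sys.argv[4])-yaw+90)%180-90
    T=Ro.from_euler('z',float(sys.argv[4]) if abs((float(sys.argv[4])-yaw+180)%360-180)<91 else float(sys.argv[4])+180,degrees=True).as_matrix()
    G=np.column_stack([T[:,1]*0,T[:,0],[0,0,-1.]]); G[:,0]=np.cross(G[:,1],G[:,2])
    rv=Ro.from_matrix(M.T@G).as_rotvec()/np.pi
    print('shift',(M.T@d/300).round(4),'len',np.linalg.norm(d).round(1),'turn',rv.round(4),'deg',round(dy,1))
E
sed -n 1p go.py
```

```text
import sys
```

Request:
{"op": "carry_out", "data": {
  "rows": [
    [0, 0, 0, -0.415, -0.44, 0.05, -1],
    [0, 0, 0, -0.415, -0.44, 0.05, -1],
    [0, 0, 0, -0.415, -0.44, 0.05, -1],
    [0, 0, 0, -0.415, -0.44, 0.05, -1]
  ],
  "force": 40
}}

```text
t: 0.5
tool_pos: [0.2929, 0.4131, 0.2151]
tool_rot: [-0.573, -3.088, 0.003]
contact_force: [0.5, 0.4, -0.0]
opening: 0.0856
grip_force: 0.0
```

Request:
{"op": "carry_out", "data": {
  "rows": [
    [0, 0, 0, -0.415, -0.44, 0.05, -1],
    [0, 0, 0, -0.415, -0.44, 0.05, -1],
    [0, 0, 0, -0.415, -0.44, 0.05, -1],
    [0, 0, 0, -0.415, -0.44, 0.05, -1]
  ]
}}

```text
t: 0.9
tool_pos: [0.3619, 0.2454, 0.2005]
tool_rot: [-0.574, -3.088, 0.001]
contact_force: [1.1, 1.0, 0.6]
opening: 0.085
grip_force: 0.0
```

Request:
{"op": "carry_out", "data": {
  "rows": [
    [0, 0, -0.22, -0.415, -0.44, 0.05, -1],
    [0, 0, -0.22, -0.415, -0.44, 0.05, -1],
    [0, 0, -0.22, -0.415, -0.44, 0.05, -1],
    [0, 0, -0.22, -0.415, -0.44, 0.05, -1],
    [0, 0, -0.22, -0.415, -0.44, 0.05, -1]
  ]
}}

```text
t: 1.4
tool_pos: [0.431, 0.0774, 0.1856]
tool_rot: [0.445, -3.109, 0.001]
contact_force: [-0.5, 1.8, -0.2]
opening: 0.085
grip_force: 0.0
```

```bash
python3 go.py 430 79 60 116
```

```text
t 1.4 pos [431.   77.4 185.6] yaw 106.3 tilt [-0.001 -0.001] q6 -1.85 open 85.0 grip 0.0 F [-0.5  1.8 -0.2]
shift [0.0013 0.0064 0.4187] len 125.6 turn [-0.0002 -0.0003 -0.054 ] deg 9.7
```

Request:
{"op": "carry_out", "data": {
  "rows": [
    [0, 0, -0.054, 0.001, 0.006, 0.4, -1],
    [0, 0, -0.054, 0.001, 0.006, 0.4, -1],
    [0, 0, -0.054, 0.001, 0.006, 0.4, -1],
    [0, 0, -0.054, 0.001, 0.006, 0.4, -1]
  ]
}}

```text
t: 1.8
tool_pos: [0.426, 0.0817, 0.0618]
tool_rot: [0.701, -3.053, -0.003]
contact_force: [-0.3, 0.3, -0.3]
opening: 0.0853
grip_force: 0.0
```

```bash
python3 - <<'E'
from h import *
a=snap('side','s1')['img'][190:270,150:250]; b=snap('top','t1')['img'][200:280,150:250]
cv2.imwrite('pics/c3.png',cv2.resize(np.hstack([a,b]),(800,320),interpolation=cv2.INTER_CUBIC))
E
python3 go.py 430 79 13 116
```

```text
t 1.9 pos [430.   81.9  66.6] yaw 115.9 tilt [-0. -0.] q6 -2.0 open 85.5 grip 0.0 F [0.5 0.2 0.6]
shift [ 0.0043 -0.0087  0.1788] len 53.7 turn [ 0.     -0.     -0.0006] deg 0.1
```

View pics/c3.png

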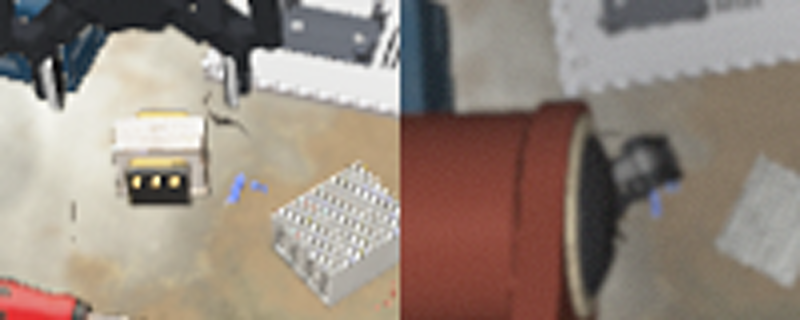

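The side crop shows the open finger tips at about (50,100) and (235,98), straddling the transformer at (160,150). The top view is blocked by the arm. I'll check the camera bias from the finger tips.

Run:
```python
from h import *
d=load('s1'); f=lambda u,v:((u+.5)/4-.5+150,(v+.5)/4-.5+190)
a=ray(d,f(50,104),.0796)*1000;b=ray(d,f(237,102),.0796)*1000; print(a,b,(a+b)/2, np.hypot(*(a-b)[:2]), np.degrees(np.arctan2(*(b-a)[1::-1])))
```

```text
[396.24149086 120.04014843  79.6       ] [436.94531062  31.38395968  79.6       ] [416.59340074  75.71205405  79.6       ] 97.55368135381642 -65.33920343626758
```

Request:
{"op": "carry_out", "data": {
  "rows": [
    [0, 0, 0, 0.003, -0.006, 0.182, -1],
    [0, 0, 0, 0.003, -0.006, 0.182, -1],
    [0, 0, 0, 0.003, -0.006, 0.182, -1],
    [0, 0, 0, 0.003, -0.006, 0.182, -0.2]
  ]
}}

```text
t: 2.3
tool_pos: [0.432, 0.08, 0.0143]
tool_rot: [-0.703, 3.058, -0.001]
contact_force: [-0.5, 0.2, -0.5]
opening: 0.0732
grip_force: 0.0
```

Request:
{"op": "carry_out", "data": {
  "rows": [
    [0, 0, 0, 0, 0, 0, 1],
    [0, 0, 0, 0, 0, 0, 1],
    [0, 0, 0, 0, 0, 0, 1],
    [0, 0, 0, 0, 0, 0, 1],
    [0, 0, 0, 0, 0, 0, 1]
  ],
  "force": 60
}}

```text
t: 2.8
tool_pos: [0.432, 0.0801, 0.0142]
tool_rot: [-0.702, 3.058, -0.001]
contact_force: [-0.8, -0.1, 5.9]
opening: 0.0486
grip_force: 64.3
```

```bash
python3 - <<'E'
from h import *
a=snap('side','s2')['img'][190:270,150:250]
cv2.imwrite('pics/c4.png',cv2.resize(a,(600,480),interpolation=cv2.INTER_CUBIC))
E
python3 go.py 561.3 42 140 98.4
```

```text
t 2.85 pos [432.   80.1  14.2] yaw 115.9 tilt [0.004 0.   ] q6 -2.01 open 48.8 grip 64.3 F [-0.7 -0.4  5.9]
shift [-0.3341 -0.3029 -0.4175] len 184.4 turn [-0.0003  0.0014  0.0971] deg -17.5
```

View pics/c4.png

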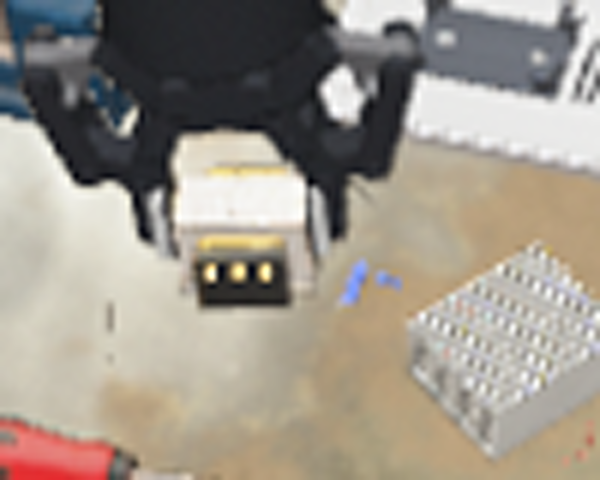

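The crop shows both pads on the core sides at (155,220) and (320,220), and grip 64 N at a 49 mm opening. So it is held, and I'll lift it.

Request:
{"op": "carry_out", "data": {
  "rows": [
    [0, 0, 0, 0, 0, -0.15, 1],
    [0, 0, 0, 0, 0, -0.3, 1],
    [0, 0, 0, 0, 0, -0.3, 1]
  ]
}}

```text
t: 3.15
tool_pos: [0.4348, 0.08, 0.1091]
tool_rot: [-0.701, 3.048, -0.005]
contact_force: [1.8, 0.3, -2.6]
opening: 0.0486
grip_force: 65.2
```

Request:
{"op": "carry_out", "data": {
  "rows": [
    [0, 0, 0.097, -0.334, -0.303, 0, 1],
    [0, 0, 0.097, -0.334, -0.303, 0, 1],
    [0, 0, 0.097, -0.334, -0.303, 0, 1],
    [0, 0, 0.097, -0.334, -0.303, 0, 1],
    [0, 0, 0.097, -0.334, -0.303, 0, 1]
  ]
}}

```text
t: 3.65
tool_pos: [0.5588, 0.0417, 0.0999]
tool_rot: [0.23, -3.13, -0.001]
contact_force: [-0.5, 0.4, -4.7]
opening: 0.0488
grip_force: 65.0
```

```bash
python3 go.py 561.3 42 50 98.4;  python3 - <<'E'
from h import *
a=snap('side','s3')['img'][150:250,190:290]
b=snap('top','t3')['img'][140:240,170:270]
cv2.imwrite('pics/c5.png',cv2.resize(np.hstack([a,b]),(800,400),interpolation=cv2.INTER_CUBIC))
E
```

```text
t 3.65 pos [558.8  41.7  99.9] yaw 98.4 tilt [-0.004  0.   ] q6 -1.78 open 48.8 grip 65.0 F [-0.5  0.4 -4.7]
shift [-0.0091 -0.0002  0.1664] len 50.0 turn [ 0.0003 -0.0011 -0.    ] deg 0.0
```

View pics/c5.png

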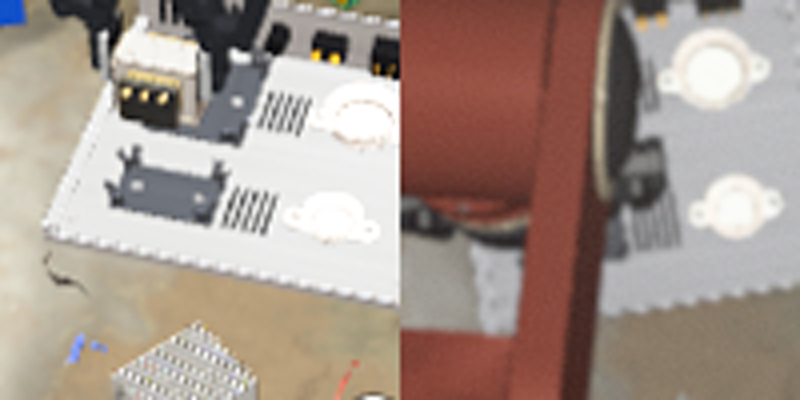

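Request:
{"op": "carry_out", "data": {
  "rows": [
    [0, 0, 0, -0.008, 0, 0.1, 1],
    [0, 0, 0, -0.008, 0, 0.166, 1],
    [0, 0, 0, -0.008, 0, 0.166, 1],
    [0, 0, 0, -0.008, 0, 0.166, 1]
  ]
}}

```text
t: 4.15
tool_pos: [0.561, 0.0425, 0.0518]
tool_rot: [0.231, -3.132, -0.0]
contact_force: [0.2, -0.2, -3.1]
opening: 0.0488
grip_force: 64.9
```

```bash
python3 go.py 561.3 42 24.2 98.4;  python3 - <<'E'
from h import *
a=snap('side','s4')['img'][160:220,195:275]
cv2.imwrite('pics/c6.png',cv2.resize(a,(800,600),interpolation=cv2.INTER_CUBIC))
E
```

```text
t 4.15 pos [561.   42.5  51.8] yaw 98.5 tilt [-0.001  0.   ] q6 -1.77 open 48.8 grip 64.9 F [ 0.2 -0.2 -3.1]
shift [-0.0009 -0.002   0.0919] len 27.6 turn [ 0.0001 -0.0003  0.0003] deg -0.1
```

View pics/c6.png

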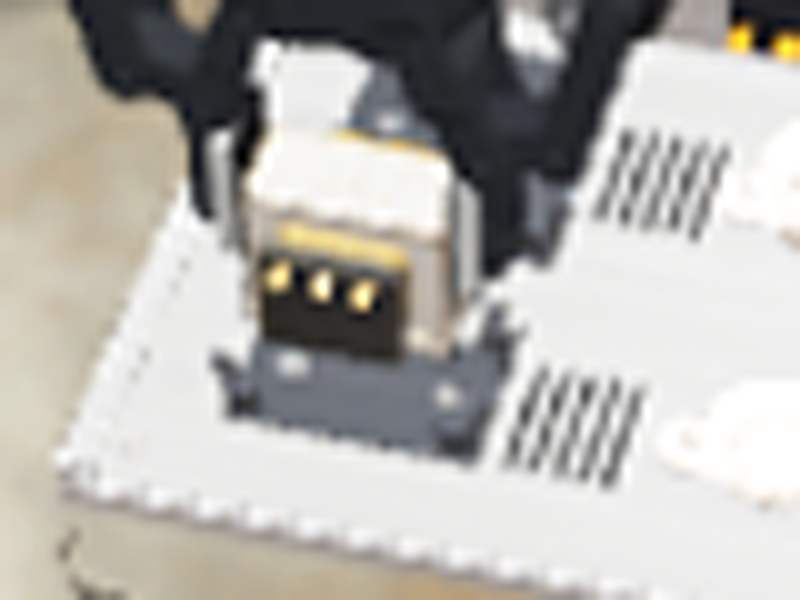

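Run:
```python
from h import *
d=load('s4'); f=lambda u,v:((u+.5)/10-.5+195,(v+.5)/10-.5+160)
r=lambda uv,z:ray(d,f(*uv),z)[:2]*1000
c,s=np.cos(np.radians(8.4)),np.sin(np.radians(8.4)); R=np.array([[c,s],[-s,c]])
o=np.array([561.3,42])
for n,p,z in [('top fl',(247,198),.0776),('top fr',(443,228),.0776),('top br',(452,150),.0776),('bot fr',(442,350),.0376),('bot fl',(245,312),.0376),('frame fl',(233,418),.009),('frame fr',(470,463),.009),('frame br',(510,345),.009)]:
    print(n,(R@(r(p,z)-o)).round(1))
```

```text
top fl [-14.9  20.8]
top fr [-12.2 -24.6]
top br [ 12.6 -19.4]
bot fr [-12.2 -23.5]
bot fl [-12.8  24. ]
frame fl [-20.6  25.9]
frame fr [-19.5 -32. ]
frame br [ 19.8 -30.5]
```

The crop shows the core (front lower edge y≈315–350) directly above its frame, centred in x and y to about 1 mm. I'll lower it.

Request:
{"op": "carry_out", "data": {
  "rows": [
    [0, 0, 0, -0.001, -0.002, 0.04, 1],
    [0, 0, 0, -0.001, -0.002, 0.07, 1],
    [0, 0, 0, -0.001, -0.002, 0.09, 1],
    [0, 0, 0, -0.001, -0.002, 0.093, 1],
    [0, 0, 0, -0.001, -0.002, 0.093, 1]
  ]
}}

```text
t: 4.7
tool_pos: [0.5626, 0.0416, 0.0242]
tool_rot: [0.231, -3.133, 0.0]
contact_force: [-2.4, -0.6, 1.1]
opening: 0.0491
grip_force: 65.6
```

```bash
python3 go.py 561.3 42 24.2 98.4
```

```text
t 4.7 pos [562.6  41.6  24.2] yaw 98.4 tilt [-0. -0.] q6 -1.78 open 49.1 grip 65.6 F [-2.4 -0.6  1.1]
shift [0.0041 0.002  0.0002] len 1.4 turn [-0.     -0.0001  0.0001] deg -0.0
```

Request:
{"op": "carry_out", "data": {
  "rows": [
    [0, 0, 0, 0, 0, 0, -0.5],
    [0, 0, 0, 0, 0, 0, -0.5],
    [0, 0, 0, 0, 0, 0, -0.5]
  ]
}}

```text
t: 5.0
tool_pos: [0.5629, 0.0416, 0.0243]
tool_rot: [-0.23, 3.132, -0.0]
contact_force: [0.5, 0.1, -0.1]
opening: 0.0641
grip_force: 0.0
```

Request:
{"op": "carry_out", "data": {
  "rows": [
    [0, 0, 0, 0, 0, -0.07, -0.5],
    [0, 0, 0, 0, 0, -0.2, -0.5],
    [0, 0, 0, 0, 0, -0.36, -0.5],
    [0, 0, 0, 0, 0, -0.42, -0.5]
  ]
}}

```text
t: 5.4
tool_pos: [0.5654, 0.0415, 0.156]
tool_rot: [-0.23, 3.124, -0.002]
contact_force: [0.5, -0.2, 0.3]
opening: 0.0644
grip_force: 0.0
```

```bash
python3 go.py 425.5 -33.5 120 62;  python3 - <<'E'
from h import *
a=snap('side','s5')['img'][160:220,195:275]
cv2.imwrite('pics/c7.png',cv2.resize(a,(640,480),interpolation=cv2.INTER_CUBIC))
E
```

```text
t 5.4 pos [565.4  41.5 156. ] yaw 98.4 tilt [ 0.009 -0.001] q6 -1.78 open 64.4 grip 0.0 F [ 0.5 -0.2  0.3]
shift [ 0.4989 -0.1788  0.1159] len 162.7 turn [0.0003 0.0029 0.2024] deg -36.4
```

View pics/c7.png

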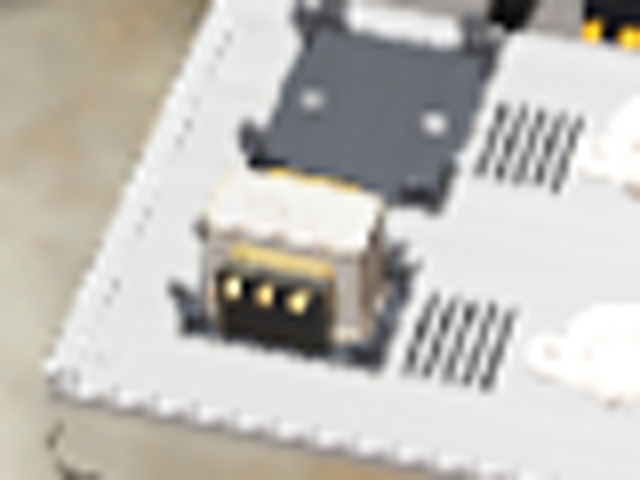

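The transformer stands within its lugs at (290,270), level and seated. Next is the heatsink.

Request:
{"op": "carry_out", "data": {
  "rows": [
    [0, 0, 0.202, 0.5, -0.179, 0.09, -1],
    [0, 0, 0.202, 0.5, -0.179, 0.09, -1],
    [0, 0, 0.202, 0.5, -0.179, 0.09, -1],
    [0, 0, 0.202, 0.5, -0.179, 0.09, -1],
    [0, 0, 0.202, 0.5, -0.179, 0.09, -1]
  ]
}}

```text
t: 5.95
tool_pos: [0.4195, -0.034, 0.1212]
tool_rot: [-0.766, -3.045, 0.0]
contact_force: [-0.4, -0.2, 0.2]
opening: 0.0854
grip_force: 0.0
```

```bash
python3 go.py 425.5 -33.5 60 62
```

```text
t 5.95 pos [419.5 -34.  121.2] yaw 61.7 tilt [-0.002  0.   ] q6 -1.34 open 85.4 grip 0.0 F [-0.4 -0.2  0.2]
shift [-0.0174  0.011   0.2038] len 61.5 turn [-0.0002 -0.0006 -0.0014] deg 0.3
```

Request:
{"op": "carry_out", "data": {
  "rows": [
    [0, 0, 0, -0.01, 0.006, 0.2, -1],
    [0, 0, 0, -0.01, 0.006, 0.2, -1],
    [0, 0, 0, -0.01, 0.006, 0.2, -1]
  ]
}}

```text
t: 6.25
tool_pos: [0.4232, -0.0327, 0.0604]
tool_rot: [-0.757, -3.043, -0.0]
contact_force: [-0.1, -0.3, -0.5]
opening: 0.0853
grip_force: 0.0
```

Request:
{"op": "carry_out", "data": {
  "rows": [
    [0, 0, 0, 0, 0, 0, -1],
    [0, 0, 0, 0, 0, 0, -1]
  ]
}}

```text
t: 6.45
tool_pos: [0.4268, -0.0336, 0.0648]
tool_rot: [0.757, 3.046, -0.0]
contact_force: [0.1, 0.1, 0.2]
opening: 0.0859
grip_force: 0.0
```

```bash
python3 go.py 425.5 -33.5 8 62
```

```text
t 6.45 pos [426.8 -33.6  64.8] yaw 62.1 tilt [ 0.003 -0.001] q6 -1.34 open 85.9 grip 0.0 F [0.1 0.1 0.2]
shift [ 0.0045 -0.002   0.1893] len 56.8 turn [0.0002 0.0009 0.0004] deg -0.1
```

Request:
{"op": "carry_out", "data": {
  "rows": [
    [0, 0, 0, 0.004, -0.002, 0.1, -1],
    [0, 0, 0, 0.004, -0.002, 0.188, -1],
    [0, 0, 0, 0.004, -0.002, 0.188, -1],
    [0, 0, 0, 0.004, -0.002, 0.188, -1]
  ],
  "force": 40
}}

```text
t: 6.85
tool_pos: [0.4248, -0.0334, 0.0077]
tool_rot: [0.758, 3.048, -0.0]
contact_force: [-0.4, -0.6, 0.5]
opening: 0.0853
grip_force: 0.0
```

Request:
{"op": "carry_out", "data": {
  "rows": [
    [0, 0, 0, 0, 0, 0, 0],
    [0, 0, 0, 0, 0, 0, 0.5],
    [0, 0, 0, 0, 0, 0, 1],
    [0, 0, 0, 0, 0, 0, 1],
    [0, 0, 0, 0, 0, 0, 1]
  ]
}}

```text
t: 7.35
tool_pos: [0.4256, -0.0336, 0.0084]
tool_rot: [0.758, 3.046, 0.0]
contact_force: [-2.1, -0.0, 6.3]
opening: 0.0492
grip_force: 43.0
```

```bash
python3 go.py 645.4 54.3 120 98.4
```

```text
t 7.35 pos [425.6 -33.6   8.4] yaw 62.1 tilt [ 0.003 -0.001] q6 -1.34 open 49.2 grip 43.0 F [-2.1 -0.   6.3]
shift [-0.5111  0.6023 -0.3702] len 261.7 turn [-0.      0.001  -0.2019] deg 36.3
```

Request:
{"op": "carry_out", "data": {
  "rows": [
    [0, 0, 0, 0, 0, -0.15, 1],
    [0, 0, 0, 0, 0, -0.3, 1],
    [0, 0, 0, 0, 0, -0.37, 1],
    [0, 0, 0, 0, 0, -0.37, 1]
  ]
}}

```text
t: 7.75
tool_pos: [0.4269, -0.0339, 0.122]
tool_rot: [0.756, 3.04, -0.0]
contact_force: [-0.6, -0.8, -1.9]
opening: 0.0489
grip_force: 42.5
```

Request:
{"op": "carry_out", "data": {
  "rows": [
    [0, 0, -0.202, -0.511, 0.602, 0, 1],
    [0, 0, -0.202, -0.511, 0.602, 0, 1],
    [0, 0, -0.202, -0.511, 0.602, 0, 1],
    [0, 0, -0.202, -0.511, 0.602, 0, 1],
    [0, 0, -0.202, -0.511, 0.602, 0, 1]
  ]
}}

```text
t: 8.25
tool_pos: [0.6451, 0.0558, 0.1146]
tool_rot: [0.237, -3.129, -0.001]
contact_force: [0.8, -0.3, -0.5]
opening: 0.049
grip_force: 42.5
```

Request:
{"op": "carry_out", "data": {
  "rows": [
    [0, 0, 0, 0, 0, 0, 1],
    [0, 0, 0, 0, 0, 0, 1],
    [0, 0, 0, 0, 0, 0, 1]
  ]
}}

```text
t: 8.55
tool_pos: [0.6424, 0.0542, 0.1158]
tool_rot: [0.23, -3.13, -0.0]
contact_force: [0.4, 0.1, -0.8]
opening: 0.049
grip_force: 42.5
```

```bash
python3 go.py 645.4 54.3 45 98.4
```

```text
t 8.55 pos [642.4  54.2 115.8] yaw 98.4 tilt [-0.003 -0.   ] q6 -1.75 open 49.0 grip 42.5 F [ 0.4  0.1 -0.8]
shift [-0.0106 -0.0012  0.2358] len 70.8 turn [ 0.0001 -0.001  -0.    ] deg 0.0
```

Request:
{"op": "carry_out", "data": {
  "rows": [
    [0, 0, 0, -0.008, -0.001, 0.1, 1],
    [0, 0, 0, -0.008, -0.001, 0.2, 1],
    [0, 0, 0, -0.008, -0.001, 0.215, 1],
    [0, 0, 0, -0.008, -0.001, 0.215, 1],
    [0, 0, 0, -0.008, -0.001, 0.215, 1]
  ]
}}

```text
t: 9.05
tool_pos: [0.6472, 0.0542, 0.0548]
tool_rot: [-0.23, 3.131, -0.0]
contact_force: [0.0, -0.2, -0.2]
opening: 0.0491
grip_force: 42.4
```

```bash
python3 go.py 645.4 54.3 18.4 98.4;  python3 - <<'E'
from h import *
a=snap('side','s6')['img'][140:200,210:290]
cv2.imwrite('pics/c8.png',cv2.resize(a,(800,600),interpolation=cv2.INTER_CUBIC))
E
```

```text
t 9.05 pos [647.2  54.2  54.8] yaw 98.4 tilt [ 0.002 -0.   ] q6 -1.75 open 49.1 grip 42.4 F [ 0.  -0.2 -0.2]
shift [0.0061 0.0012 0.1215] len 36.5 turn [-0.0001  0.0007 -0.    ] deg 0.0
```

View pics/c8.png

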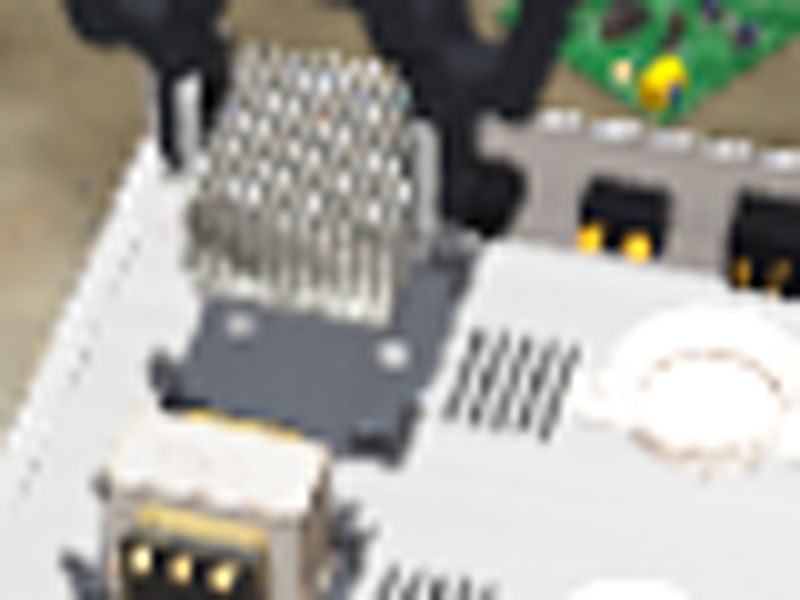

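Run:
```python
from h import *
d=load('s6'); f=lambda u,v:((u+.5)/10-.5+210,(v+.5)/10-.5+140)
r=lambda uv,z:ray(d,f(*uv),z)[:2]*1000
c,s=np.cos(np.radians(8.4)),np.sin(np.radians(8.4)); R=np.array([[c,s],[-s,c]])
o=np.array([645.4,54.3])
for n,p,z in [('bot fl',(190,288),.0464),('bot fr',(388,323),.0464),('top fl',(188,200),.0764),('top fr',(410,225),.0764),('frame fl(mid lug)',(160,400),.009),('frame fr',(395,465),.009),('frame br',(472,250),.015)]:
    print(n,(R@(r(p,z)-o)).round(1))
```

```text
bot fl [-28.1  22.5]
bot fr [-27.  -26.7]
top fl [-29.6  21.4]
top fr [-23.8 -31.3]
frame fl(mid lug) [-30.9  30.7]
frame fr [-37.  -31.1]
frame br [ 36.1 -30.8]
```

The crop shows the heatsink (front lower edge (190,288)–(388,323)) just above its frame, 2 mm too far back. I'll correct that while lowering.

Request:
{"op": "carry_out", "data": {
  "rows": [
    [0, 0, 0, 0.007, 0.003, 0.04, 1],
    [0, 0, 0, 0.007, 0.003, 0.08, 1],
    [0, 0, 0, 0.007, 0.003, 0.11, 1],
    [0, 0, 0, 0.007, 0.003, 0.122, 1],
    [0, 0, 0, 0.007, 0.003, 0.122, 1]
  ]
}}

```text
t: 9.6
tool_pos: [0.6445, 0.0551, 0.018]
tool_rot: [0.231, -3.132, 0.0]
contact_force: [-4.4, -0.1, 11.1]
opening: 0.0492
grip_force: 44.5
```

Request:
{"op": "carry_out", "data": {
  "rows": [
    [0, 0, 0, 0, 0, 0, 1],
    [0, 0, 0, 0, 0, 0, 1]
  ]
}}

```text
t: 9.8
tool_pos: [0.6445, 0.0551, 0.0181]
tool_rot: [0.231, -3.132, 0.0]
contact_force: [-5.2, -0.0, 10.9]
opening: 0.0494
grip_force: 44.5
```

```bash
python3 go.py 645.4 54.3 18.4 98.4
```

```text
t 9.8 pos [644.5  55.1  18.1] yaw 98.4 tilt [-0.001 -0.   ] q6 -1.75 open 49.4 grip 44.5 F [-5.2 -0.  10.9]
shift [-0.0024 -0.0032 -0.0011] len 1.2 turn [-0.0001 -0.0003  0.0002] deg -0.0
```

Request:
{"op": "carry_out", "data": {
  "rows": [
    [0, 0, 0, 0, 0, 0, -0.45],
    [0, 0, 0, 0, 0, 0, -0.45],
    [0, 0, 0, 0, 0, 0, -0.45]
  ]
}}

```text
t: 10.1
tool_pos: [0.644, 0.0551, 0.0157]
tool_rot: [0.23, -3.132, -0.0]
contact_force: [-0.2, 0.3, 0.1]
opening: 0.0617
grip_force: 0.0
```

Request:
{"op": "carry_out", "data": {
  "rows": [
    [0, 0, 0, 0, 0, -0.07, -0.45],
    [0, 0, 0, 0, 0, -0.2, -0.45],
    [0, 0, 0, 0, 0, -0.36, -0.45],
    [0, 0, 0, 0, 0, -0.42, -0.45],
    [0, 0, 0, 0, 0, -0.42, -0.45]
  ]
}}

```text
t: 10.6
tool_pos: [0.647, 0.055, 0.147]
tool_rot: [-0.23, 3.125, -0.001]
contact_force: [0.0, -1.1, -0.5]
opening: 0.0622
grip_force: 0.0
```

```bash
python3 go.py 434.8 -137.5 120 98.4; python3 -c "
from h import *
snap('side','s7')"
```

```text
t 10.6 pos [647.  55. 147.] yaw 98.4 tilt [ 0.008 -0.   ] q6 -1.75 open 62.2 grip 0.0 F [ 0.  -1.1 -0.5]
shift [ 0.7944 -0.5312  0.0846] len 287.8 turn [-0.0004  0.0025  0.0001] deg -0.0
```

Request:
{"op": "carry_out", "data": {
  "rows": [
    [0, 0, 0, 0.395, -0.265, 0, -0.45],
    [0, 0, 0, 0.395, -0.265, 0, -0.45],
    [0, 0, 0, 0.395, -0.265, 0, -0.45],
    [0, 0, 0, 0.395, -0.265, 0, -0.45]
  ]
}}

```text
t: 11.05
tool_pos: [0.5335, -0.0426, 0.1379]
tool_rot: [0.224, -3.125, -0.002]
contact_force: [0.5, 1.0, -0.8]
opening: 0.062
grip_force: 0.0
```

Request:
{"op": "carry_out", "data": {
  "rows": [
    [0, 0, 0, 0.395, -0.265, 0.2, -0.45],
    [0, 0, 0, 0.395, -0.265, 0.2, -0.45],
    [0, 0, 0, 0.395, -0.265, 0.2, -0.45],
    [0, 0, 0, 0.395, -0.265, 0.2, -0.45],
    [0, 0, 0, 0.395, -0.265, 0.2, -0.45]
  ]
}}

```text
t: 11.55
tool_pos: [0.4314, -0.1365, 0.0799]
tool_rot: [0.227, -3.13, -0.004]
contact_force: [0.1, 0.7, -0.4]
opening: 0.0618
grip_force: 0.0
```

Request:
{"op": "carry_out", "data": {
  "rows": [
    [0, 0, 0, 0, 0, 0.05, -0.45],
    [0, 0, 0, 0, 0, 0.05, -0.45],
    [0, 0, 0, 0, 0, 0.05, -0.45]
  ]
}}

```text
t: 11.85
tool_pos: [0.434, -0.1362, 0.0676]
tool_rot: [0.233, -3.133, -0.001]
contact_force: [-0.7, 0.4, -0.1]
opening: 0.0623
grip_force: 0.0
```

```bash
python3 go.py 434.8 -137.5 18 98.4
python3 - <<'E'
from h import *
a=load('s7')['img'][140:215,205:285]; a=cv2.resize(a,(400,375),interpolation=cv2.INTER_CUBIC)
b=snap('side','s8')['img'][210:285,245:325]; b=cv2.resize(b,(400,375),interpolation=cv2.INTER_CUBIC)
cv2.imwrite('pics/c9.png',np.hstack([a,b]))
E
```

```text
t 11.85 pos [ 434.  -136.2   67.6] yaw 98.5 tilt [-0.  0.] q6 -2.19 open 62.3 grip 0.0 F [-0.7  0.4 -0.1]
shift [-0.0021 -0.0049  0.1654] len 49.6 turn [ 0.0001 -0.0001  0.0006] deg -0.1
```

View pics/c9.png

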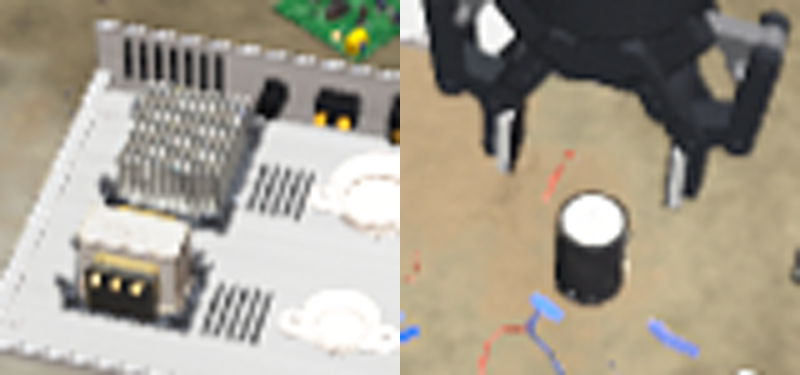

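Left: the heatsink is seated between its lugs at (180,150). Right: the finger tips at (503,165) and (675,200) straddle the large capacitor at (592,245). I'll descend and grip.

Request:
{"op": "carry_out", "data": {
  "rows": [
    [0, 0, 0, -0.002, -0.004, 0.1, -0.45],
    [0, 0, 0, -0.002, -0.004, 0.165, -0.45],
    [0, 0, 0, -0.002, -0.004, 0.165, -0.45],
    [0, 0, 0, -0.002, -0.004, 0.165, -0.45]
  ],
  "force": 30
}}

```text
t: 12.3
tool_pos: [0.4346, -0.1379, 0.0187]
tool_rot: [-0.232, 3.133, -0.0]
contact_force: [-0.1, -0.7, -0.7]
opening: 0.062
grip_force: 0.0
```

Request:
{"op": "carry_out", "data": {
  "rows": [
    [0, 0, 0, 0, 0, 0, 0],
    [0, 0, 0, 0, 0, 0, 0.2],
    [0, 0, 0, 0, 0, 0, 0.5],
    [0, 0, 0, 0, 0, 0, 0.6],
    [0, 0, 0, 0, 0, 0, 0.7]
  ]
}}

```text
t: 12.8
tool_pos: [0.4352, -0.1385, 0.0196]
tool_rot: [-0.23, 3.131, -0.002]
contact_force: [-0.5, 0.5, 6.3]
opening: 0.0287
grip_force: 29.8
```

```bash
python3 go.py 660 -44.6 120 98.4
```

```text
t 12.8 pos [ 435.2 -138.5   19.6] yaw 98.4 tilt [ 0.002 -0.001] q6 -2.19 open 28.7 grip 29.8 F [-0.5  0.5  6.3]
shift [-0.788   0.1995 -0.3333] len 263.6 turn [-0.0004  0.0007  0.0001] deg -0.0
```

Request:
{"op": "carry_out", "data": {
  "rows": [
    [0, 0, 0, 0, 0, -0.15, 0.7],
    [0, 0, 0, 0, 0, -0.3, 0.7],
    [0, 0, 0, 0, 0, -0.33, 0.7]
  ]
}}

```text
t: 13.1
tool_pos: [0.4371, -0.1396, 0.123]
tool_rot: [-0.23, 3.124, -0.008]
contact_force: [0.9, -0.4, -0.2]
opening: 0.0291
grip_force: 29.9
```

Request:
{"op": "carry_out", "data": {
  "rows": [
    [0, 0, 0, -0.4, 0.1, 0, 0.7],
    [0, 0, 0, -0.788, 0.2, 0, 0.7],
    [0, 0, 0, -0.788, 0.2, 0, 0.7],
    [0, 0, 0, -0.788, 0.2, 0, 0.7],
    [0, 0, 0, -0.788, 0.2, 0, 0.7]
  ]
}}

```text
t: 13.6
tool_pos: [0.6606, -0.0428, 0.1159]
tool_rot: [0.231, -3.132, -0.0]
contact_force: [0.3, -1.2, 0.3]
opening: 0.029
grip_force: 29.9
```

Request:
{"op": "carry_out", "data": {
  "rows": [
    [0, 0, 0, 0, 0, 0, 0.7],
    [0, 0, 0, 0, 0, 0, 0.7],
    [0, 0, 0, 0, 0, 0, 0.7]
  ]
}}

```text
t: 13.9
tool_pos: [0.6579, -0.0443, 0.1162]
tool_rot: [0.23, -3.131, -0.0]
contact_force: [0.8, -0.3, -0.1]
opening: 0.0289
grip_force: 29.9
```

```bash
python3 go.py 660 -44.6 60 98.4
```

```text
t 13.9 pos [657.9 -44.3 116.2] yaw 98.4 tilt [-0.002  0.   ] q6 -1.9 open 28.9 grip 29.9 F [ 0.8 -0.3 -0.1]
shift [-0.007  -0.0022  0.1873] len 56.2 turn [ 0.0001 -0.0005 -0.    ] deg 0.0
```

Request:
{"op": "carry_out", "data": {
  "rows": [
    [0, 0, 0, -0.005, -0.002, 0.1, 0.7],
    [0, 0, 0, -0.005, -0.002, 0.17, 0.7],
    [0, 0, 0, -0.005, -0.002, 0.187, 0.7],
    [0, 0, 0, -0.005, -0.002, 0.187, 0.7],
    [0, 0, 0, -0.005, -0.002, 0.187, 0.7]
  ]
}}

```text
t: 14.4
tool_pos: [0.661, -0.0449, 0.0624]
tool_rot: [-0.23, 3.131, -0.001]
contact_force: [-0.0, -0.4, -0.6]
opening: 0.0286
grip_force: 29.9
```

```bash
python3 go.py 660 -44.6 30.6 98.4;  python3 - <<'E'
from h import *
a=snap('side','s9')['img'][145:205,245:325]
cv2.imwrite('pics/c10.png',cv2.resize(a,(800,600),interpolation=cv2.INTER_CUBIC))
E
```

```text
t 14.4 pos [661.  -44.9  62.4] yaw 98.4 tilt [ 0.002 -0.   ] q6 -1.9 open 28.6 grip 29.9 F [-0.  -0.4 -0.6]
shift [0.0034 0.0015 0.1061] len 31.8 turn [-0.0002  0.0006 -0.0001] deg 0.0
```

View pics/c10.png

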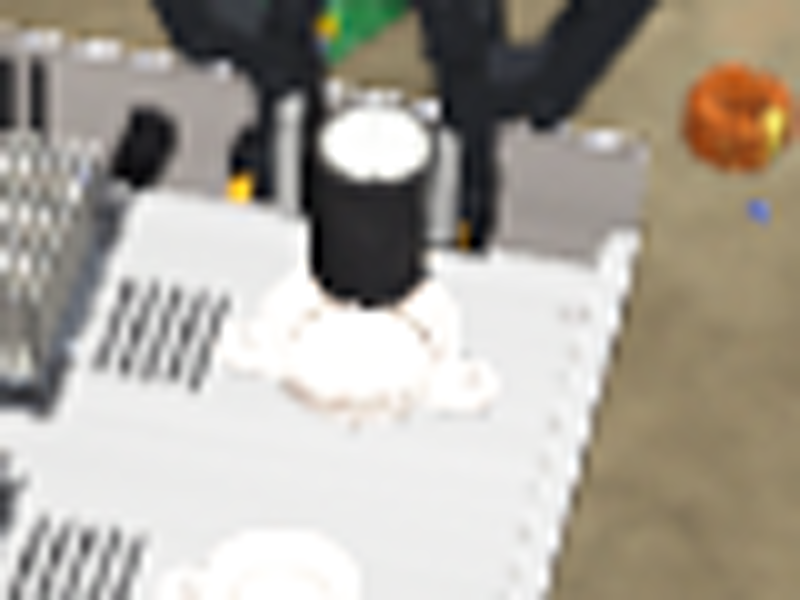

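Run:
```python
from h import *
d=load('s9'); f=lambda u,v:((u+.5)/10-.5+245,(v+.5)/10-.5+145)
print('cap top',ray(d,f(377,142),.0848)*1000)
print('ears mid',ray(d,f(361,362),.010)*1000)
inv=lambda X:((proj(d,np.array(X)/1000)-[245,145]+.5)*10-.5).round(0)
for dx in(0,): print('pred cup rim centre px',inv([660,-44.6,23]),'floor',inv([660,-44.6,11]),'cap top pred',inv([661,-44.9,84.8]))
im=d['img'][145:205,245:325]; g=cv2.resize(im,(800,600),interpolation=cv2.INTER_CUBIC)[250:430,220:510].astype(int)
# stretch contrast for cup
o=np.clip((g-200)*4.6,0,255).astype(np.uint8); cv2.imwrite('pics/c11.png',cv2.resize(o,None,fx=2,fy=2))
```

```text
cap top [658.80748427 -47.14214412  84.8       ]
ears mid [660.82591776 -45.93186768  10.        ]
pred cup rim centre px [357. 325.] floor [355. 360.] cap top pred [372. 134.]
```

View pics/c11.png

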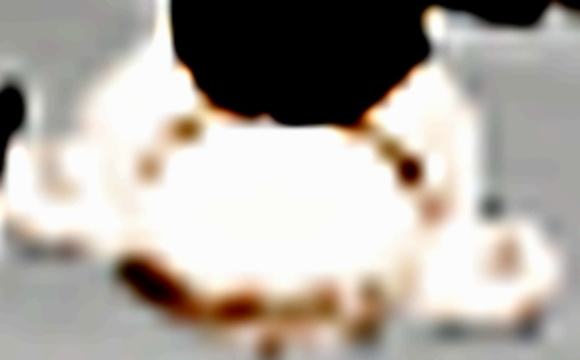

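The crops show the capacitor (top at (377,142)) over the large cup (ear midpoint (361,360)), needing about 1–2 mm more in x. I'll lower it into the cup.

Request:
{"op": "carry_out", "data": {
  "rows": [
    [0, 0, 0, -0.007, 0.002, 0.03, 0.7],
    [0, 0, 0, -0.007, 0.002, 0.06, 0.7],
    [0, 0, 0, -0.007, 0.002, 0.08, 0.7],
    [0, 0, 0, -0.007, 0.002, 0.095, 0.7],
    [0, 0, 0, -0.007, 0.002, 0.095, 0.7]
  ]
}}

```text
t: 14.95
tool_pos: [0.6621, -0.0434, 0.0314]
tool_rot: [0.231, -3.132, -0.001]
contact_force: [0.0, -0.3, -0.6]
opening: 0.0287
grip_force: 29.9
```

```bash
python3 go.py 662 -44.2 30.6 98.4
```

```text
t 14.95 pos [662.1 -43.4  31.4] yaw 98.4 tilt [-0.001  0.   ] q6 -1.9 open 28.7 grip 29.9 F [ 0.  -0.3 -0.6]
shift [ 0.0009 -0.0027  0.0027] len 1.2 turn [ 0.0001 -0.0004  0.0001] deg -0.0
```

Request:
{"op": "carry_out", "data": {
  "rows": [
    [0, 0, 0, 0, -0.001, 0.003, 0.7],
    [0, 0, 0, 0, -0.001, 0.005, 0.7],
    [0, 0, 0, 0, -0.001, 0.006, 0.7]
  ]
}}

```text
t: 15.25
tool_pos: [0.6627, -0.0438, 0.0307]
tool_rot: [-0.23, 3.133, -0.0]
contact_force: [-0.7, 0.8, -0.7]
opening: 0.0291
grip_force: 29.9
```

Request:
{"op": "carry_out", "data": {
  "rows": [
    [0, 0, 0, 0, 0, 0.003, 0.7],
    [0, 0, 0, 0, 0, 0.005, 0.7],
    [0, 0, 0, 0, 0, 0.006, 0.7]
  ]
}}

```text
t: 15.55
tool_pos: [0.663, -0.0438, 0.0307]
tool_rot: [-0.231, 3.133, -0.0]
contact_force: [-4.6, 0.7, 8.5]
opening: 0.0288
grip_force: 30.6
```

Request:
{"op": "carry_out", "data": {
  "rows": [
    [0, 0, 0, 0, 0, 0, 0],
    [0, 0, 0, 0, 0, 0, 0],
    [0, 0, 0, 0, 0, 0, 0]
  ]
}}

```text
t: 15.85
tool_pos: [0.6625, -0.0438, 0.0286]
tool_rot: [0.231, -3.133, -0.0]
contact_force: [-1.0, -0.3, -0.6]
opening: 0.0428
grip_force: 0.0
```

Request:
{"op": "carry_out", "data": {
  "rows": [
    [0, 0, 0, 0, 0, -0.07, 0],
    [0, 0, 0, 0, 0, -0.2, 0],
    [0, 0, 0, 0, 0, -0.32, 0],
    [0, 0, 0, 0, 0, -0.32, 0],
    [0, 0, 0, 0, 0, -0.32, 0]
  ]
}}

```text
t: 16.35
tool_pos: [0.6635, -0.0439, 0.1262]
tool_rot: [-0.23, 3.13, -0.001]
contact_force: [-0.1, -0.3, -0.5]
opening: 0.0428
grip_force: 0.0
```

```bash
python3 go.py 608.8 -240.7 60 98.4; python3 -c "
from h import *
snap('side','s10')"
```

```text
t 16.35 pos [663.5 -43.9 126.2] yaw 98.4 tilt [ 0.003 -0.   ] q6 -1.9 open 42.8 grip 0.0 F [-0.1 -0.3 -0.5]
shift [ 0.2768 -0.622   0.2206] len 214.7 turn [-0.0003  0.0008  0.0001] deg -0.0
```

Request:
{"op": "carry_out", "data": {
  "rows": [
    [0, 0, 0, 0.275, -0.622, 0, 0],
    [0, 0, 0, 0.275, -0.622, 0, 0],
    [0, 0, 0, 0.275, -0.622, 0, 0],
    [0, 0, 0, 0.275, -0.622, 0, 0],
    [0, 0, 0, 0.275, -0.622, 0.15, 0]
  ]
}}

```text
t: 16.9
tool_pos: [0.6107, -0.2479, 0.0851]
tool_rot: [-0.221, 3.124, -0.013]
contact_force: [1.8, -0.6, -0.1]
opening: 0.0429
grip_force: 0.0
```

Request:
{"op": "carry_out", "data": {
  "rows": [
    [0, 0, 0, 0, 0, 0.1, 0],
    [0, 0, 0, 0, 0, 0.1, 0],
    [0, 0, 0, 0, 0, 0.1, 0],
    [0, 0, 0, 0, 0, 0.1, 0]
  ]
}}

```text
t: 17.3
tool_pos: [0.6095, -0.2405, 0.0514]
tool_rot: [-0.232, 3.131, -0.002]
contact_force: [0.3, 0.8, 0.5]
opening: 0.0431
grip_force: 0.0
```

```bash
python3 go.py 608.8 -240.7 9 98.4
python3 - <<'E'
from h import *
a=load('s10')['img'][135:210,220:300]; a=cv2.resize(a,(400,375),interpolation=cv2.INTER_CUBIC)
d=snap('side','s11'); b=d['img'][185:245,320:384]; b=cv2.resize(b,(400,375),interpolation=cv2.INTER_CUBIC)
cv2.imwrite('pics/c12.png',np.hstack([a,b]))
E
```

```text
t 17.3 pos [ 609.5 -240.5   51.4] yaw 98.5 tilt [ 0.002 -0.001] q6 -2.21 open 43.1 grip 0.0 F [0.3 0.8 0.5]
shift [ 0.0026 -0.      0.1413] len 42.4 turn [-0.0004  0.0006  0.0003] deg -0.1
```

View pics/c12.png

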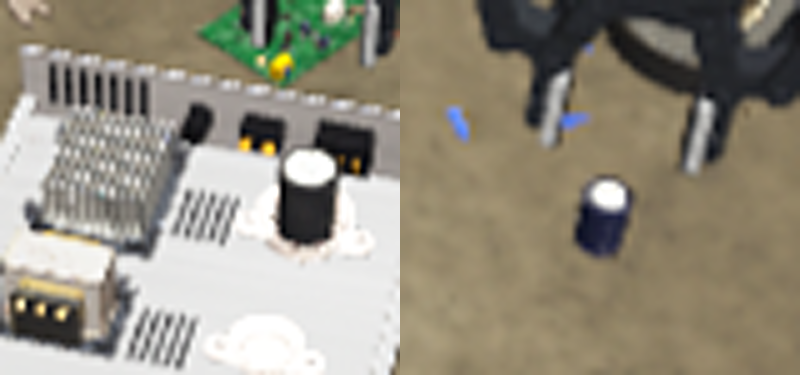

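Left: the large capacitor is upright in its cup at (308,195). Right: the finger tips at (550,135) and (692,165) straddle the small capacitor at (605,215). My picture allowance is used up, so I'll continue by numbers.

Request:
{"op": "carry_out", "data": {
  "rows": [
    [0, 0, 0, 0.002, 0, 0.08, 0],
    [0, 0, 0, 0.002, 0, 0.141, 0],
    [0, 0, 0, 0.002, 0, 0.141, 0],
    [0, 0, 0, 0.002, 0, 0.141, 0]
  ],
  "force": 25
}}

```text
t: 17.75
tool_pos: [0.6077, -0.2403, 0.0075]
tool_rot: [0.231, -3.133, -0.0]
contact_force: [0.6, 1.3, -0.1]
opening: 0.0429
grip_force: 0.0
```

Request:
{"op": "carry_out", "data": {
  "rows": [
    [0, 0, 0, 0, 0, 0, 0.3],
    [0, 0, 0, 0, 0, 0, 0.5],
    [0, 0, 0, 0, 0, 0, 0.7],
    [0, 0, 0, 0, 0, 0, 0.9],
    [0, 0, 0, 0, 0, 0, 0.9]
  ]
}}

```text
t: 18.25
tool_pos: [0.6086, -0.241, 0.0088]
tool_rot: [-0.23, 3.131, -0.002]
contact_force: [-0.4, 1.2, 5.7]
opening: 0.0169
grip_force: 24.6
```

```bash
python3 go.py 577.4 -56.5 100 98.4
```

```text
t 18.25 pos [ 608.6 -241.     8.8] yaw 98.4 tilt [ 0.002 -0.001] q6 -2.21 open 16.9 grip 24.6 F [-0.4  1.2  5.7]
shift [ 0.0124  0.6232 -0.3047] len 208.1 turn [-0.0004  0.0005  0.0001] deg -0.0
```

Request:
{"op": "carry_out", "data": {
  "rows": [
    [0, 0, 0, 0, 0, -0.15, 0.9],
    [0, 0, 0, 0, 0, -0.3, 0.9],
    [0, 0, 0, 0, 0, -0.3, 0.9]
  ]
}}

```text
t: 18.55
tool_pos: [0.6121, -0.2428, 0.1057]
tool_rot: [-0.23, 3.122, -0.011]
contact_force: [0.9, -0.3, 1.0]
opening: 0.017
grip_force: 24.5
```

Request:
{"op": "carry_out", "data": {
  "rows": [
    [0, 0, 0, 0.011, 0.3, 0, 0.9],
    [0, 0, 0, 0.011, 0.623, 0, 0.9],
    [0, 0, 0, 0.011, 0.623, 0, 0.9],
    [0, 0, 0, 0.011, 0.623, 0, 0.9],
    [0, 0, 0, 0.011, 0.623, 0, 0.9]
  ]
}}

```text
t: 19.05
tool_pos: [0.5755, -0.052, 0.0962]
tool_rot: [0.238, -3.13, -0.003]
contact_force: [0.1, 0.1, -1.0]
opening: 0.0167
grip_force: 24.6
```

Request:
{"op": "carry_out", "data": {
  "rows": [
    [0, 0, 0, 0, 0, 0.13, 0.9],
    [0, 0, 0, 0, 0, 0.13, 0.9],
    [0, 0, 0, 0, 0, 0.13, 0.9],
    [0, 0, 0, 0, 0, 0.13, 0.9]
  ]
}}

```text
t: 19.45
tool_pos: [0.5779, -0.057, 0.0596]
tool_rot: [-0.229, 3.132, -0.001]
contact_force: [-0.2, 0.5, 0.4]
opening: 0.0167
grip_force: 24.6
```

```bash
cat > chk.py <<'E'
from m import *
import sys
z=float(sys.argv[1]); d=snap('side',sys.argv[2]); o=get_obs(); p=np.array(o['tool_pos'])*1000
u,v=proj(d,[p[0]/1000,p[1]/1000,z]).round().astype(int)
w=lambda im:im.min(2)>150
print('pred px',u,v); r,c=blob(d,(u-7,v-6,u+8,v+7),w,z)
print('part minus tool (side)',np.round(np.array(c)-p[:2],1), d['img'][v-6:v+7,u-7:u+8].min(2).tolist() if len(sys.argv)>3 else '')
E
python3 go.py 578 -56.4 19.8 98.4; python3 chk.py 0.0755 s12 x
```

```text
t 19.45 pos [577.9 -57.   59.6] yaw 98.4 tilt [ 0.001 -0.   ] q6 -1.94 open 16.7 grip 24.6 F [-0.2  0.5  0.4]
shift [-0.0004  0.0019  0.1326] len 39.8 turn [-0.0002  0.0004 -0.0002] deg 0.0
pred px 273 185
rect c [580.2 -60.6] size [40.5 18.3] ang 24.3 centroid [582.1 -59.2]
part minus tool (side) [ 3.9 -2.3] [[40, 31, 33, 34, 45, 189, 255, 255, 251, 82, 22, 35, 39, 38, 37], [27, 66, 116, 38, 53, 223, 255, 255, 255, 149, 18, 35, 37, 38, 38], [112, 213, 216, 32, 38, 217, 255, 255, 254, 157, 19, 33, 34, 39, 46], [131, 224, 204, 18, 31, 181, 255, 241, 236, 213, 105, 52, 69, 32, 45], [114, 189, 162, 13, 34, 119, 189, 182, 192, 196, 140, 126, 210, 89, 32], [114, 186, 142, 17, 44, 124, 223, 246, 245, 240, 169, 125, 220, 150, 42], [121, 180, 125, 21, 60, 188, 255, 255, 255, 255, 242, 95, 185, 160, 49], [138, 182, 126, 21, 56, 181, 255, 255, 255, 255, 232, 111, 185, 155, 49], [139, 181, 127, 19, 37, 111, 212, 248, 239, 202, 132, 125, 185, 154, 35], [134, 178, 127, 17, 25, 40, 62, 81, 74, 74, 57, 129, 186, 153, 32], [157, 178, 126, 18, 22, 27, 31, 33, 39, 35, 52, 130, 187, 153, 33], [200, 176, 125, 16, 24, 26, 30, 39, 51, 31, 68, 148, 184, 148, 29], [213, 171, 99, 15, 20, 27, 31, 37, 48, 30, 75, 160, 178, 128, 22]]
```

The capacitor top lies within about 1 px of the prediction. I'll lower it.

Request:
{"op": "carry_out", "data": {
  "rows": [
    [0, 0, 0, 0, 0.002, 0.05, 0.9],
    [0, 0, 0, 0, 0.002, 0.08, 0.9],
    [0, 0, 0, 0, 0.002, 0.1, 0.9],
    [0, 0, 0, 0, 0.002, 0.12, 0.9],
    [0, 0, 0, 0, 0.002, 0.12, 0.9]
  ]
}}

```text
t: 20.0
tool_pos: [0.5761, -0.0553, 0.0211]
tool_rot: [0.23, -3.131, -0.001]
contact_force: [0.0, -0.1, -0.3]
opening: 0.0167
grip_force: 24.6
```

Request:
{"op": "carry_out", "data": {
  "rows": [
    [0, 0, 0, 0, 0, 0.004, 0.9],
    [0, 0, 0, 0, 0, 0.008, 0.9],
    [0, 0, 0, 0, 0, 0.008, 0.9]
  ]
}}

```text
t: 20.3
tool_pos: [0.5772, -0.0556, 0.0203]
tool_rot: [-0.231, 3.133, -0.0]
contact_force: [-0.1, 0.6, 0.0]
opening: 0.0166
grip_force: 24.6
```

```bash
python3 go.py 578 -56.4 19.8 98.4
```

```text
t 20.3 pos [577.2 -55.6  20.3] yaw 98.4 tilt [ 0. -0.] q6 -1.94 open 16.6 grip 24.6 F [-0.1  0.6  0. ]
shift [-0.0021 -0.0031  0.0018] len 1.2 turn [-0.0001  0.0002  0.0001] deg -0.0
```

Request:
{"op": "carry_out", "data": {
  "rows": [
    [0, 0, 0, 0, 0, 0.002, 0.9],
    [0, 0, 0, 0, 0, 0.004, 0.9],
    [0, 0, 0, 0, 0, 0.004, 0.9]
  ]
}}

```text
t: 20.6
tool_pos: [0.5774, -0.0556, 0.0198]
tool_rot: [-0.231, 3.133, -0.0]
contact_force: [-2.1, 0.7, 4.3]
opening: 0.0165
grip_force: 25.0
```

The capacitor is seated: contact came at exactly 19.8 mm, as predicted. I'll release and retreat.

Request:
{"op": "carry_out", "data": {
  "rows": [
    [0, 0, 0, 0, 0, 0, 0.3],
    [0, 0, 0, 0, 0, 0, 0.3],
    [0, 0, 0, 0, 0, 0, 0.3]
  ]
}}

```text
t: 20.9
tool_pos: [0.5768, -0.0555, 0.0186]
tool_rot: [0.231, -3.133, -0.0]
contact_force: [-0.4, -0.2, -0.1]
opening: 0.0298
grip_force: 0.0
```

Request:
{"op": "carry_out", "data": {
  "rows": [
    [0, 0, 0, 0, 0, -0.05, 0.3],
    [0, 0, 0, 0, 0, -0.15, 0.3],
    [0, 0, 0, 0, 0, -0.3, 0.3],
    [0, 0, 0, 0, 0, -0.45, 0.3],
    [0, 0, 0, 0, 0, -0.5, 0.3]
  ]
}}

```text
t: 21.4
tool_pos: [0.5801, -0.0562, 0.1765]
tool_rot: [-0.23, 3.123, -0.005]
contact_force: [-0.2, 0.2, -0.5]
opening: 0.0301
grip_force: 0.0
```

Request:
{"op": "carry_out", "data": {
  "rows": [
    [0, 0, 0, 0.4, 0.6, -0.1, 0.3],
    [0, 0, 0, 0.4, 0.6, -0.1, 0.3],
    [0, 0, 0, 0.4, 0.6, -0.1, 0.3],
    [0, 0, 0, 0.4, 0.6, -0.1, 0.3],
    [0, 0, 0, 0.4, 0.6, -0.1, 0.3]
  ]
}}

```text
t: 21.9
tool_pos: [0.4296, 0.1072, 0.1996]
tool_rot: [-0.235, 3.132, 0.001]
contact_force: [0.4, -0.3, 0.1]
opening: 0.0298
grip_force: 0.0
```

Request:
{"op": "carry_out", "data": {
  "rows": [
    [0, 0, 0, 0, 0.6, 0, 0.3],
    [0, 0, 0, 0, 0.6, 0, 0.3],
    [0, 0, 0, 0, 0.6, 0, 0.3],
    [0, 0, 0, 0, 0.6, 0, 0.3],
    [0, 0, 0, 0, 0.6, 0, 0.3]
  ]
}}

```text
t: 22.4
tool_pos: [0.4044, 0.2859, 0.1991]
tool_rot: [0.238, -3.132, -0.001]
contact_force: [0.3, -0.5, -0.6]
opening: 0.03
grip_force: 0.0
```

```bash
python3 go.py
python3 - <<'E'
from m import *
s=snap('side','s13'); t=snap('top','t13')
w=lambda im:im.min(2)>150
def cap(d,X,h):
    u,v=proj(d,X).round().astype(int); m=d['img'][v-9:v+14,u-9:u+10].min(2)
    print((u,v)); print('\n'.join(' '.join('%3d'%k for k in r) for r in m))
cap(s,[.5774,-.0556,.037],0)
cap(t,[.5774,-.0556,.037],0)
E
```

```text
t 22.4 pos [404.4 285.9 199.1] yaw 98.7 tilt [-0.     0.001] q6 -1.26 open 30.0 grip 0.0 F [ 0.3 -0.5 -0.6]
(np.int64(272), np.int64(197))
228 227 228 229 230 230 230 231 232 231 232 231 232 232 232 231 228 219 232
229 228 228 228 228 228 228 229 229 230 230 230 231 232 232 232 232 233 233
228 229 229 230 229 229 228 229 229 228 229 229 230 230 230 230 231 232 231
227 228 229 230 230 230 230 230 230 231 231 230 230 229 229 229 229 230 230
227 227 228 228 228 228 228 229 229 230 230 230 230 231 230 230 230 230 230
226 226 227 227 227 228 228 229 229 229 229 229 230 230 230 231 230 230 231
227 227 228 228 227 228 228 230 232 232 232 231 231 230 228 228 229 230 230
229 228 228 228 228 229 226 195 161 168 169 183 218 231 230 229 229 229 229
229 229 229 229 229 229 201 145 185 220 229 223 163 205 231 229 229 229 229
228 229 229 229 231 219 135 177 245 247 255 250 145 146 234 230 229 229 228
227 227 227 227 229 210  80 178 255 255 255 253 129 136 239 229 229 229 229
227 227 227 230 249 255  77 112 209 232 236 195  72 177 255 240 228 229 229
228 228 230 244 255 255  46  33  50  77  88  40  
[... 1865 characters left out ...]
 210 212 207 198
225 225 225 219 222 226 227 220 195 171 173 211 232 226 213 208 197 179 170
201 202 190 184 206 220 225 226 219 209 199 214 225 218 207 198 184 168 166
175 175 166 169 182 202 213 219 220 217 209 213 218 208 197 184 174 165 168
168 166 167 167 169 181 193 203 209 207 209 207 206 198 181 168 166 165 167
166 167 169 166 168 169 172 181 184 190 189 187 182 180 170 168 166 169 169
167 168 167 169 165 165 168 167 168 172 171 173 168 169 170 168 169 171 169
170 167 166 169 171 170 169 169 166 168 167 169 168 171 170 169 172 169 168
168 170 169 171 171 170 169 169 171 172 168 171 170 169 169 169 168 168 167
170 169 169 169 170 170 170 167 169 170 167 169 169 166 169 168 165 167 169
```

The small capacitor is upright and centred in its cup, and the arm is clear. I'll hand the job in.

```bash
python3 -c "
from station import finish_job
print(finish_job())"
```

```text
the job is handed in; nothing more can be done
None
```

The transformer, large heatsink, large capacitor and small capacitor are in their seats and seated fully, placed in the order asked; the small heatsink was left alone, and the job was handed in at about 22 s.

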